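# Transfer a gauge block with spring tongs

## Robot

A 6-joint arm with a two-finger parallel gripper is mounted at the origin on a cart in front of the work surface, level with it; the furniture and walls round the work are solid. World frame = base frame: x ahead of the robot, y to its left, z up, the work surface at z = 0. Lengths are in m, angles in degrees, forces in N, time in s.
With the tool pointing down it reaches from about 0.35 to 0.875 m from the base axis. Payload 4.2 kg.
Tool frame: the origin (TCP) lies midway between the tips of the shut fingers; the grasp point (between the pads) lies 19 mm behind it; z points along the fingers, y is the line along which they close (so a half turn about z gives the same grasp; the last joint's range is limited). The gripper opens to 87 mm and grips with 3 to 60 N. Pads are 19 mm wide; open, the fingers measure 117 mm over their backs; the gripper's body (75 mm by 190 mm) begins 51 mm behind the grasp point.
Start: joints at [81.566, 22.042, 0.453, 0, -68.411, -14.817], TCP at [0.247, 0.574, 0.223] pointing down, gripper open.
Joint ranges: [-179.83, 179.83], [-69.29, 118.12], [-61.27, 80.66], [-181.25, 117.63], [-171.15, -9.14], [-177.46, 177.46]. Speed limits (degrees/s): [159.86, 159.86, 180, 180, 180, 180].

## Interface

Orientations are given as a 3x3 rotation matrix whose columns are the frame's x, y, z axes.
In Python, from station import r, cams gives the robot as it stands.
- The arm moves only by the tool play_rows, never from a script. Its argument "commands" is text: rows parted by semicolons, each of 6 numbers parted by spaces: the shift along the world's x, y, z normalised to -1 to 1, where 1 is 30 mm, then the turn, a rotation vector about the world's x, y, z normalised to -1 to 1, where 1 is 0.15 rad. A call has 1 to 20 rows; each row shifts and turns the commanded pose from where the row before left it; what a row does not reach is not made up. A row lasts 1/10 s, in which the tool goes at most 50 mm and 8.59 degrees, less where a joint would pass 70% of its speed; a pose out of reach is approached as far as the arm can. A call with a number of a shift or a turn outside -1 to 1 is refused whole. A call with a gripper value outside its range is refused whole. "grip" is the finger opening in mm, from 0 to 87, set as the call begins (left out, the last holds). The fingers move at their own pace and stop on an object; the grip force is fixed at half the most. Time passes only in rows, so rows that do not move let the fingers close. It gives the time, the measured TCP pose, the force, the opening and the grip force at its end, in the units of the state.
- r.sense(): the state, without advancing time (a new reading comes with each control period).
- cams.capture(name): name is "scene" or "side" or "wrist"; returns (picture, depth): 420x560x3 uint8, blue, green, red; 420x560 float32, m along the optical axis (not along the pixel's ray), 0 where there is no reading.
- cams.camera_info(name): a dict with "mtx" (3x3 intrinsics, pixels), "R" (3x3) and "t" (3): a world point X has camera coordinates R X + t. Camera axes: x right, y down, z forward; pixel columns grow to the right and rows downward; lengths in m; the calibration is good to about 2 mm. A picture is of the moment at which its call begins: read the wrist's pose just before it. camera_info takes no time and is no camera call; for the wrist camera it gives the pose at the moment of the call.
- r.finish_job(): hands the job in; it is judged then, once.
The state is a dict: "time_s": time; "joints": joint angles; "joint_velocities": joint speeds; "effort": joint torques, N m; "tcp_pos": TCP position; "ee_rot": TCP orientation; "wrist_force": force on the tool from outside, world axes, zero at the start; "moment": the same for the moment, N m; "gripper_width": opening from 0.0 (shut) to 1.0 (fully open); "gripper_force": force on a finger pad.
Only numpy, scipy, OpenCV 4.12 (cv2) and the standard library are available. Lean on these libraries where they do the work, as an engineer would, in place of code of your own. Each camera call takes 0.05 s, during which the arm holds its last target. There are 200 camera calls.

## Task

Take the spring tongs from their wooden stand, squeeze them shut on the longer of the two steel gauge blocks in the rack and carry it over to the empty recess of the single rest, setting it down (not dropping it) so that it stands upright and flat on the recess floor. Then put the tongs back upright in their stand and let go. Touch the gauge blocks with the tongs only, never with the robot, and leave the shorter block and the other things on the bench where they are.

Things in the scene. Friction and masses are not known exactly. Their poses are not given: they have to be found in the camera images.
- tongs: Upright parallel-action spring tongs, 138 mm tall, 0.12 kg: two flat arms 22 mm wide (x) facing each other across y, joined by guide rods at the top; z up. Origin: underside of the tips, midway between the arms when open. Squeeze along y on the ribbed outer finger pads, 89 to 125 mm above the origin: 56 mm wide over them when open. The arm on the -y side is this body; the other slides to it.
- tongs_jaw (a joint): Squeeze travel of the tongs, m: 0 open (tip gap 34 mm, 56 mm over the finger pads), 0.022 on a 12 mm block, 0.026 stop; gap and width shrink by this value. A spring opens them: 6 N at 0, 13 N at 0.022, so grip a block with well over 13 N (40 N is good). Opened only partly (under 56 mm), the fingers still hold the tongs by the spring; opened wider, they drop them.
- tongs_tip_a (a point): Centre of the flat rubber inner face (22 mm wide, 18 mm high) of the tip on the tongs' -y arm, 9 mm above its lower end; at (0, -17, 9) mm in the tongs' frame. The tip is 11 mm thick in y. What the tongs grip is centred between tip a and tip b, at y = minus half the joint value in the tongs' frame.
- tongs_tip_b (a point): The same point on the sliding arm's tip: (0, +17 mm minus the joint value, 9 mm) in the tongs' frame.
- stand: Fixed open-topped wooden box for the tongs, 64 mm high, outside 46 (x) by 80 (y) mm on a 66 x 100 mm foot, inside 34 (x) by 68 (y) mm; inner floor 6 mm above the origin, the centre of its underside. The tongs stand in it with their y along its y; either way round will do.
- rack: Fixed flat wooden rack, 130 (x) by 122 (y) mm; origin: centre of its underside. Two recesses 106 mm long (x), 22 mm wide, centred at y = +35 and -35 mm, grey floor at z = 10 mm, rims 10 mm wide up to z = 16 mm. A gauge block stands on edge in each; which one is where varies.
- rest: Fixed wooden rest, 150 (x) by 70 (y) mm; origin: centre of its underside. One empty recess at its centre, 106 mm long (x), 22 mm wide (y), grey floor at z = 10 mm, rim 10 mm wide up to z = 16 mm. The long block goes here, lengthways, on edge as it stood in the rack; either way round.
- long_block: The longer plain steel gauge block, 90 (x) by 12 (y) by 35 (z) mm, 0.17 to 0.33 kg, standing on its long edge. Origin: centre of its underside. Grip it with the tongs across its 12 mm, mid-length, the tips' lower ends 8 to 18 mm above its underside so that they clear the 6 mm rims.
- short_block: The shorter steel gauge block, 60 (x) by 12 (y) by 35 (z) mm, in the other recess of the rack; leave it. Origin: centre of its underside.
- mouse: Black computer mouse, about 112 x 62 x 35 mm, a bystander to the right of the work. Origin: centre of its underside.
- caliper: Steel vernier caliper, 215 mm long and 68 mm wide, lying flat behind the work, a bystander. Origin: centre of its underside.
- ink_pad: Closed dark stamp pad tin, 76 x 113 x 16 mm, a bystander to the left of the work. Origin: centre of its underside.
Things that resemble listed ones, but are neither listed nor needed, are in the scene too. Leave any turquoise look-alike of the long_block alone.

How it is judged:
By the outcome, as a careful person would: the job done as asked, in the order asked, and still so for the second after the job is handed in, with the robot touching nothing.
It also fails if it takes over 51 s, if anything falls off the work surface, if the arm or the gripper's body presses on something with over 40 N, if the wrist force passes 120 N, or if a joint passes its speed limit or range.

## Working session

There is one attempt and no reset: what is moved stays moved. The work goes in short steps, Python scripts to look and compute and a tool call to move; the robot and the scene stay as the last step left them, time stands still between calls to the robot, and variables do not carry over. Pictures are saved under pics/ and viewed, at most 10 in all, crops included, and the job is handed in when it is done.

Besides the shell and the picture viewer there is one more tool, called after ">>>" by a JSON object that holds its "name" and its "arguments", one argument or row to a line. play_rows: Moves the arm, as the interface text tells. Scaled input: -1 to 1 covers 30 mm each way for a shift and 0.15 rad each way for a turn. Its arguments: {"type":"object","properties":{"commands":{"type":"string"},"grip":{"type":"number"}},"required":["commands"]}

```bash
mkdir -p pics
python3 - <<'E'
from station import r,cams
import cv2,numpy as np
s=r.sense();print(s['time_s'],s['tcp_pos'],np.round(s['ee_rot'],3).tolist(),s['gripper_width'])
for n in("scene","side"):
    im,d=cams.capture(n);i=cams.camera_info(n)
    np.savez(f"{n}.npz",im=im,d=d,**i);cv2.imwrite(f"pics/{n}0.png",im)
    print(n,(-i['R'].T@i['t']).round(3),i['R'].round(2).tolist())
E
```

```text
0.0 [0.24647132 0.57370245 0.22144207] [[0.919, -0.395, -0.001], [-0.395, -0.919, -0.002], [0.0, 0.002, -1.0]] 0.9999280912020652
scene [-0.026 -0.507  1.011] [[0.69, -0.72, 0.02], [-0.56, -0.55, -0.62], [0.45, 0.42, -0.79]]
side [0.19  1.136 0.552] [[-0.95, -0.32, 0.03], [-0.15, 0.38, -0.91], [0.29, -0.87, -0.41]]
```

View pics/scene0.png

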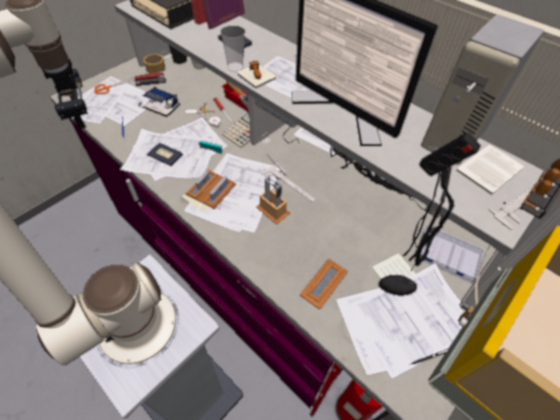

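View pics/side0.png

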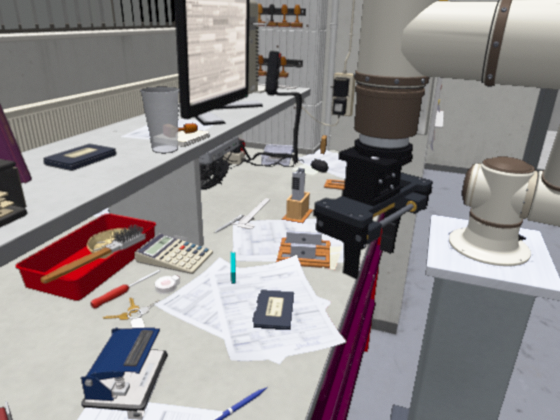

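The scene view shows the rack at about (210,188), the stand with the tongs at (273,200), the rest at (325,283) and the turquoise look-alike at (210,146). In the side view the rack is at (303,250) and the tongs at (297,190). I'll measure them by colour mask and ray casting.

```bash
cat > h.py <<'E'
import numpy as np,cv2
def ray(i,uv,z):
    uv=np.atleast_2d(uv).astype(float)
    d=np.c_[uv,np.ones(len(uv))]@np.linalg.inv(i['mtx']).T@i['R']
    c=-i['R'].T@i['t']
    return c+d*((z-c[2])/d[:,2])[:,None]
def cloud(i,d):
    v,u=np.mgrid[:d.shape[0],:d.shape[1]]
    p=np.dstack([u,v,np.ones_like(u)])@np.linalg.inv(i['mtx']).T*d[...,None]
    return (p-i['t'])@i['R']
E
python3 - <<'E'
from h import *
for n in("scene","side"):
    i=np.load(n+".npz");im=i['im'];P=cloud(i,i['d'])
    hsv=cv2.cvtColor(im,cv2.COLOR_BGR2HSV)
    m=((hsv[...,0]>4)&(hsv[...,0]<20)&(hsv[...,1]>110)&(hsv[...,2]>70)).astype('uint8')*255
    ok=(P[...,0]>.25)&(P[...,0]<.95)&(abs(P[...,1])<.6)&(i['d']>0)&(P[...,2]<.12)
    m[~ok]=0
    k,l,st,c=cv2.connectedComponentsWithStats(cv2.morphologyEx(m,cv2.MORPH_CLOSE,np.ones((3,3))))
    for j in range(1,k):
        if st[j,4]<60: continue
        p=P[(l==j)&ok]
        cs,_=cv2.findContours((l==j).astype('uint8'),0,2)
        w=ray(i,max(cs,key=len)[:,0],.016)[:,:2]
        rc=cv2.minAreaRect((w*1000).astype('float32'))
        print(n,st[j],c[j].round(),p.mean(0).round(3),np.percentile(p[:,2],[5,50,95]).round(3),'rect',np.round(rc[0],1),np.round(rc[1],1),round(rc[2],1))
    x,y,w,h={'scene':(170,120,200,200),'side':(210,150,150,150)}[n]
    cv2.imwrite(f'pics/{n}c.png',cv2.resize(im[y:y+h,x:x+w],(600,600),interpolation=cv2.INTER_CUBIC))
a=cv2.imread('pics/scenec.png');b=cv2.imread('pics/sidec.png')
cv2.imwrite('pics/c1.png',cv2.resize(np.hstack([a,b]),(800,400)))
E
```

```text
scene [227  82  17  13  66] [236.  89.] [0.837 0.515 0.058] [0.003 0.063 0.067] rect [881.2 569.9] [106.6  25.1] 77.9
scene [187 171  48  37 512] [210. 191.] [0.431 0.209 0.011] [0.006 0.011 0.017] rect [438.6 211.5] [124.4 115.7] 13.1
scene [258 192  31  31 473] [273. 209.] [ 0.515 -0.008  0.031] [0.003 0.029 0.063] rect [530.9   8.4] [115.4  84. ] 88.9
scene [301 260  46  48 829] [323. 284.] [ 0.434 -0.286  0.011] [0.006 0.01  0.016] rect [ 435.2 -285.8] [146.3  66.9] 5.8
side [325 180  19  10 144] [335. 184.] [ 0.476 -0.264  0.011] [0.005 0.011 0.017] rect [ 472.8 -251.6] [64.6 78.5] 4.4
side [283 193  29  30 463] [298. 210.] [0.517 0.032 0.03 ] [0.005 0.029 0.061] rect [531.4 -25.9] [ 76.4 218.4] 12.5
side [277 238  14  23 161] [284. 249.] [0.489 0.237 0.014] [0.009 0.015 0.017] rect [485.6 237.7] [ 26.8 112.4] 12.7
side [299 241  31  27 382] [318. 257.] [0.399 0.238 0.013] [0.006 0.013 0.018] rect [412.2 227.6] [ 71.5 127. ] 12.6
side [ 42 248  71  35 571] [ 78. 263.] [0.844 0.529 0.061] [0.017 0.066 0.068] rect [901.4 475.7] [165.   69.3] 88.1
```

View pics/c1.png

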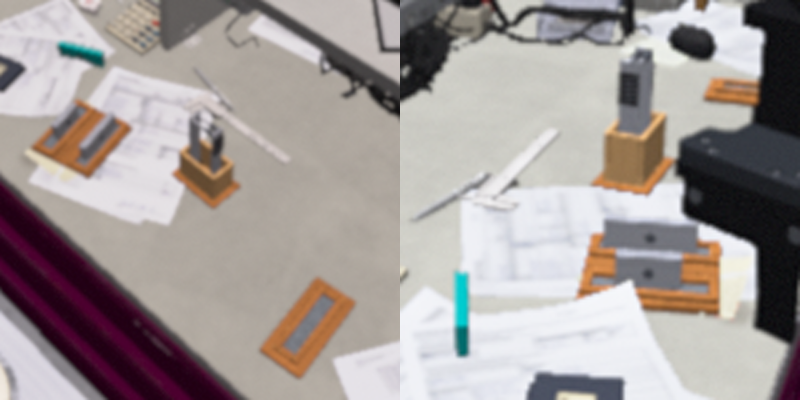

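The crops show the shorter block in the left (+y) slot of the rack and the longer one in the right (-y) slot. The tongs stand in the wooden box and the rest is empty. I'll move over the stand and look with the wrist camera.

>>> {"name": "play_rows", "arguments": {
  "commands": "0.4 -0.95 0.15 0 0 0;0.4 -0.95 0.15 0 0 0;0.4 -0.95 0.15 0 0 0;0.4 -0.95 0.15 0 0 0;0.4 -0.95 0.15 0 0 0;0.4 -0.95 0.15 0 0 0;0.4 -0.95 0.15 0 0 0;0.4 -0.95 0.15 0 0 0;0.4 -0.95 0.15 0 0 0;0.4 -0.95 0.15 0 0 0;0.4 -0.95 0.15 0 0 0;0.4 -0.95 0.15 0 0 0;0.4 -0.95 0.15 0 0 0;0.4 -0.95 0.15 0 0 0;0.4 -0.95 0.15 0 0 0;0.4 -0.95 0.15 0 0 0;0.4 -0.95 0.15 0 0 0;0.4 -0.95 0.15 0 0 0;0 0 0 0 0 0;0 0 0 0 0 0",
  "grip": 87
}}

```text
time_s: 2.1
tcp_pos: [0.4625, 0.0607, 0.3031]
ee_rot: [[0.918, -0.396, -0.001], [-0.396, -0.918, 0.0], [-0.001, 0.0, -1.0]]
wrist_force: [-0.1, -0.6, 0.8]
gripper_width: 0.996
gripper_force: 0.0
```

```bash
cat >> h.py <<'E'
def snap(n,tag):
    from station import r,cams
    i=cams.camera_info(n);s=r.sense();im,d=cams.capture(n)
    i=dict(i,im=im,d=d);np.savez(f"{tag}.npz",**i);cv2.imwrite(f"pics/{tag}.png",im)
    print(tag,s['time_s'],s['tcp_pos'].round(4),s['ee_rot'].round(3).tolist());return i
def wood(im):
    h=cv2.cvtColor(im,cv2.COLOR_BGR2HSV)
    return (h[...,0]>4)&(h[...,0]<22)&(h[...,1]>110)&(h[...,2]>60)
def rect(p):
    rc=cv2.minAreaRect((p[:,:2]*1000).astype('float32'));return np.round(rc[0],1),np.round(rc[1],1),round(rc[2],1),len(p)
E
python3 - <<'E'
from h import *
i=snap('wrist','w1');P=cloud(i,i['d']);ok=i['d']>0
c=-i['R'].T@i['t'];print(c,i['R'].round(2).tolist())
near=ok&(np.hypot(P[...,0]-.52,P[...,1])<.12)
for lo,hi in((.002,.015),(.055,.07),(.09,.2)):
    p=P[near&(P[...,2]>lo)&(P[...,2]<hi)]
    if len(p)>5: print(lo,rect(p),p.mean(0).round(4))
for n in('scene','side'):
    j=snap(n,n+'1');P=cloud(j,j['d']);ok=(j['d']>0)&(np.hypot(P[...,0]-.52,P[...,1])<.12)
    for lo,hi in((.058,.07),(.09,.17)):
        p=P[ok&(P[...,2]>lo)&(P[...,2]<hi)]
        if len(p)>5:print(n,lo,rect(p))
E
```

```text
w1 2.1 [0.4625 0.0607 0.3031] [[0.918, -0.396, -0.001], [-0.396, -0.918, 0.0], [-0.001, 0.0, -1.0]]
[0.5408222  0.026519   0.46552777] [[-0.4, -0.92, 0.0], [-0.87, 0.38, 0.31], [-0.28, 0.12, -0.95]]
0.002 (array([524.2,   2. ]), array([229.3, 238.5]), 18.6, 5182) [0.5091 0.0444 0.0038]
0.055 (array([529. ,   5.2]), array([80.1, 46. ]), 88.9, 943) [0.5295 0.0054 0.0641]
0.09 (array([529.9,   7.9]), array([56.2, 21.8]), 88.7, 802) [0.53   0.0055 0.1396]
scene1 2.15 [0.4623 0.0613 0.3031] [[0.919, -0.395, -0.001], [-0.395, -0.919, -0.0], [-0.001, 0.0, -1.0]]
scene 0.058 (array([524.2,   5.1]), array([81.2, 47.7]), 89.5, 134)
scene 0.09 (array([525.9,   6.2]), array([55.2, 24.6]), 88.8, 181)
side1 2.2 [0.4623 0.0616 0.3031] [[0.919, -0.394, -0.001], [-0.394, -0.919, -0.0], [-0.001, 0.0, -1.0]]
side 0.058 (array([526.1,   7.7]), array([83.2, 46.6]), 87.8, 139)
side 0.09 (array([527.9,  10.3]), array([60.7, 23.5]), 88.6, 244)
```

View pics/w1.png

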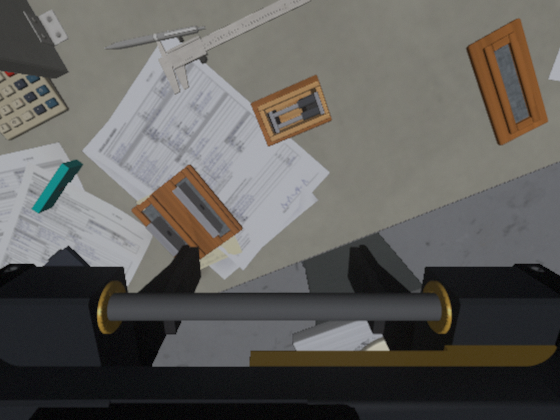

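The wrist view shows the stand with the tongs at (291,108), the rack at (187,212) with its blocks, and the rest at (508,82). Depth is clean, so I'll measure all of them from this one frame.

Run:
```python
from h import *
for tag in('w1','scene1','side1'):
    i=np.load(tag+'.npz');P=cloud(i,i['d']);ok=i['d']>0
    for nm,c in(('rack',(.437,.212)),('rest',(.435,-.286))):
        n=ok&(np.hypot(P[...,0]-c[0],P[...,1]-c[1])<.11)
        p=P[n&wood(i['im'])&(P[...,2]<.03)]
        if len(p)>9: print(tag,nm,rect(p),np.percentile(p[:,2],[2,50,95]).round(4))
        m=(n&(P[...,2]>.025)&(P[...,2]<.06)).astype('uint8')
        k,l,st,_=cv2.connectedComponentsWithStats(m)
        for j in range(1,k):
            if st[j,4]>15: p=P[l==j];print('   blk',rect(p),p[:,2].max().round(4))
        if nm=='rest':
            hsv=cv2.cvtColor(i['im'],cv2.COLOR_BGR2HSV)
            g=n&(hsv[...,1]<70)&(np.hypot(P[...,0]-c[0],P[...,1]-c[1])<.06)&(P[...,2]>.005)
            if g.sum()>9: print('   recess',rect(P[g]),np.median(P[g][:,2]))
```

```text
w1 rack (array([445.3, 215.2]), array([127.5, 117.4]), 13.1, 3170) [0.0076 0.0116 0.0174]
   blk (array([456.2, 185.6]), array([89.8, 12.9]), 14.1, 799) 0.048
   blk (array([438.7, 251.1]), array([59.7, 14.1]), 15.0, 558) 0.0479
w1 rest (array([ 443.1, -286.5]), array([148.9,  78.8]), 5.5, 4547) [0.0081 0.0113 0.0175]
   recess (array([ 440.3, -271.9]), array([105.4,  49.1]), 6.0, 1150) 0.010788984164731926
scene1 rack (array([441.1, 214.6]), array([127.9, 115.9]), 12.1, 506) [0.0048 0.0116 0.0168]
   blk (array([434.2, 249.5]), array([61.8, 16.9]), 16.4, 100) 0.0471
   blk (array([452.1, 185.4]), array([91.9, 15.5]), 14.1, 147) 0.0481
scene1 rest (array([ 439.3, -283.9]), array([150.1,  67.4]), 6.0, 823) [0.0053 0.0101 0.0166]
   recess (array([ 441.3, -282.8]), array([103.2,  20.4]), 6.1, 228) 0.008917508157296979
side1 rack (array([440.3, 224.4]), array([124.2, 113.6]), 13.8, 544) [0.0051 0.0137 0.0174]
   blk (array([453.8, 187.9]), array([89.2, 18.3]), 17.2, 327) 0.0481
   blk (array([436.4, 252.8]), array([59.9, 17. ]), 15.7, 241) 0.0475
side1 rest (array([ 437.8, -273.6]), array([144.5,  62.2]), 8.5, 280) [0.0039 0.0108 0.0167]
   recess (array([ 435.4, -301. ]), array([101.7,  21. ]), 2.9, 16) 0.013970928912044147
```

>>> {"name": "play_rows", "arguments": {
  "commands": "0.5 -0.4 0 0 0 0.64;0.5 -0.4 0 0 0 0.64;0.5 -0.4 0 0 0 0.64;0.5 -0.4 0 0 0 0.64;0 0 0 0 0 0;0 0 0 0 0 0"
}}

```text
time_s: 2.85
tcp_pos: [0.5223, 0.0139, 0.3031]
ee_rot: [[1.0, -0.022, -0.001], [-0.022, -1.0, -0.0], [-0.001, 0.0, -1.0]]
wrist_force: [0.5, 0.6, -1.6]
gripper_width: 0.998
gripper_force: 0.0
```

Run:
```python
from h import *
i=snap('wrist','w2');P=cloud(i,i['d']);ok=i['d']>0
near=ok&(np.hypot(P[...,0]-.525,P[...,1]-.006)<.09)
for lo,hi in((.055,.07),(.09,.2)):
    p=P[near&(P[...,2]>lo)&(P[...,2]<hi)]
    if len(p)>5: print(lo,rect(p),p[:,2].max())
```

```text
w2 2.85 [0.5223 0.0139 0.3031] [[1.0, -0.022, -0.001], [-0.022, -1.0, -0.0], [-0.001, 0.0, -1.0]]
0.055 (array([529.3,   5.1]), array([79.8, 45.5]), 88.6, 771) 0.06994335581638778
0.09 (array([529.8,   7.4]), array([56.3, 22. ]), 88.9, 779) 0.1461938863559961
```

>>> {"name": "play_rows", "arguments": {
  "commands": "0.17 -0.22 -0.9 0 0 0;0 0 -1 0 0 0;0 0 -1 0 0 0;0 0 -1 0 0 0;0 0 -1 0 0 0;0 0 -0.8 0 0 0;0 0 -0.7 0 0 0;0 0 -0.57 0 0 0;0 0 0 0 0 0;0 0 0 0 0 0"
}}

```text
time_s: 3.9
tcp_pos: [0.5278, 0.0072, 0.0951]
ee_rot: [[1.0, -0.021, 0.001], [-0.021, -1.0, -0.0], [0.001, 0.0, -1.0]]
wrist_force: [0.3, 0.3, 0.8]
gripper_width: 1.003
gripper_force: 0.0
```

>>> {"name": "play_rows", "arguments": {
  "commands": "0 0 0 0 0 0;0 0 0 0 0 0;0 0 0 0 0 0;0 0 0 0 0 0;0 0 0 0 0 0;0 0 0 0 0 0;0 0 0 0 0 0;0 0 0 0 0 0",
  "grip": 48
}}

```text
time_s: 4.7
tcp_pos: [0.5278, 0.0064, 0.0946]
ee_rot: [[1.0, -0.022, -0.0], [-0.022, -1.0, -0.0], [-0.0, 0.0, -1.0]]
wrist_force: [0.2, -1.0, 0.9]
gripper_width: 0.553
gripper_force: 9.0
```

>>> {"name": "play_rows", "arguments": {
  "commands": "0 0 0.3 0 0 0;0 0 0.6 0 0 0;0 0 0.8 0 0 0;0 0 0.8 0 0 0;0 0 0.8 0 0 0;0 0 0.7 0 0 0;0 0 0.4 0 0 0;0 0 0 0 0 0;0 0 0 0 0 0"
}}

```text
time_s: 5.6
tcp_pos: [0.5271, 0.0067, 0.2256]
ee_rot: [[1.0, -0.022, -0.002], [-0.022, -1.0, 0.0], [-0.002, -0.0, -1.0]]
wrist_force: [-0.2, -0.5, -1.4]
gripper_width: 0.556
gripper_force: 8.3
```

Run:
```python
from h import *
i=snap('wrist','w3');P=cloud(i,i['d'])
snap('side','s3')
```

```text
w3 5.6 [0.5271 0.0067 0.2256] [[1.0, -0.022, -0.002], [-0.022, -1.0, 0.0], [-0.002, -0.0, -1.0]]
s3 5.65 [0.5269 0.0067 0.2251] [[1.0, -0.022, -0.003], [-0.022, -1.0, -0.0], [-0.003, 0.0, -1.0]]
```

View pics/w3.png

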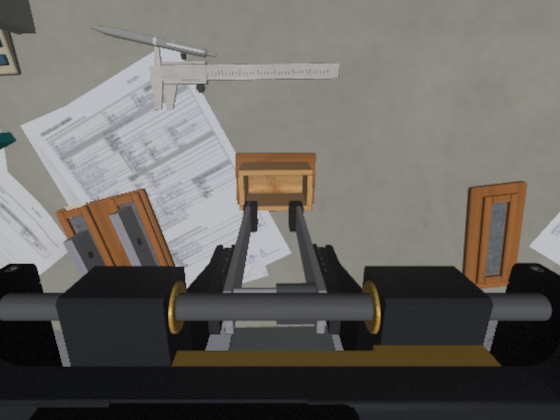

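The tongs hang straight in the gripper, with the tips at (250,215) and (296,215). I'll measure the tips against the stand, rack and rest in this same frame, which cancels the camera bias.

Run:
```python
from h import *
i=np.load('w3.npz');P=cloud(i,i['d']);ok=i['d']>0
c=np.array([.527,.0067])
n=ok&(abs(P[...,0]-c[0])<.03)&(abs(P[...,1]-c[1])<.04)&(P[...,2]>.12)&(P[...,2]<.2)
p=P[n];print(len(p))
for lo in np.arange(.13,.2,.01):
    q=p[(p[:,2]>lo)&(p[:,2]<lo+.01)]
    if len(q)>5:print(lo.round(3),len(q),np.percentile(q[:,0],[5,50,95]).round(4),np.percentile(q[:,1],[1,25,75,99]).round(4))
print('zmin',p[:,2].min())
n=ok&(np.hypot(P[...,0]-.527,P[...,1]-.006)<.09)&(P[...,2]>.055)&(P[...,2]<.07);print('stand',rect(P[n]))
for nm,cc in(('rack',(.44,.213)),('rest',(.44,-.285))):
    m=(ok&(np.hypot(P[...,0]-cc[0],P[...,1]-cc[1])<.1)&(P[...,2]>.025)&(P[...,2]<.06)).astype('uint8')
    k,l,st,_=cv2.connectedComponentsWithStats(m)
    for j in range(1,k):
        if st[j,4]>15: print(nm,rect(P[l==j]))
i=np.load('s3.npz');P=cloud(i,i['d']);p=P[(i['d']>0)&(abs(P[...,0]-c[0])<.03)&(abs(P[...,1]-c[1])<.045)&(P[...,2]>.1)&(P[...,2]<.21)]
print('side',len(p),np.percentile(p[:,2],[0,1,5]))
for lo in np.arange(.12,.2,.02):
    q=p[(p[:,2]>lo)&(p[:,2]<lo+.02)]
    if len(q)>5:print(lo.round(3),np.percentile(q[:,0],[3,50,97]).round(4),np.percentile(q[:,1],[3,50,97]).round(4))
```

```text
1028
0.13 10 [0.5228 0.5392 0.54  ] [-0.0151 -0.0109  0.0207  0.0233]
0.14 115 [0.5218 0.5393 0.5402] [-0.0162 -0.0098  0.0236  0.0308]
0.15 442 [0.5197 0.5319 0.5399] [-0.0165 -0.0092  0.0232  0.0303]
0.16 96 [0.5208 0.5369 0.5402] [-0.0149 -0.0112  0.0253  0.0284]
0.17 102 [0.5207 0.5372 0.5403] [-0.0149 -0.0113  0.0252  0.0286]
0.18 127 [0.521  0.537  0.5403] [-0.0148 -0.0115  0.0251  0.0283]
0.19 136 [0.5205 0.5366 0.5403] [-0.0152 -0.0116  0.025   0.0283]
zmin 0.13852010422296943
stand (array([529.4,   5.2]), array([80. , 45.5]), 88.7, 1169)
rack (array([460.4, 186.5]), array([81.1, 13.5]), 13.9, 1091)
rack (array([443.5, 251.7]), array([50.1, 13.6]), 13.4, 768)
side 302 [0.13709621 0.13842565 0.14197056]
0.12 [0.5163 0.5225 0.5329] [-0.0104  0.0287  0.0336]
0.14 [0.5155 0.5236 0.5374] [-0.0129  0.0283  0.0344]
0.16 [0.5156 0.5234 0.5358] [-0.0146  0.0267  0.0328]
0.18 [0.5156 0.5238 0.5356] [-0.0144  0.0264  0.0319]
0.2 [0.5157 0.5232 0.5363] [-0.0156  0.0277  0.0322]
```

>>> {"name": "play_rows", "arguments": {
  "commands": "-0.2 0.4 0 0 0 0.2;-0.35 0.8 0 0 0 0.25;-0.35 0.9 0 0 0 0.25;-0.35 0.9 0 0 0 0.25;-0.35 0.9 0 0 0 0.25;-0.35 0.9 0 0 0 0.25;-0.3 0.8 0 0 0 0.2;-0.18 0.36 0 0 0 0.12;0 0 0 0 0 0;0 0 0 0 0 0;0 0 0 0 0 0"
}}

```text
time_s: 6.8
tcp_pos: [0.4549, 0.1848, 0.2262]
ee_rot: [[0.971, 0.24, -0.0], [0.24, -0.971, -0.0], [-0.001, 0.0, -1.0]]
wrist_force: [0.1, -0.7, -1.5]
gripper_width: 0.55
gripper_force: 8.3
```

```bash
cat > m.py <<'E'
from h import *
import sys
# report in tool axes (origin TCP) : f = tool x, l = tool left, measured with the wrist camera
i=snap('wrist',sys.argv[1]);P=cloud(i,i['d']);ok=i['d']>0
from station import r
s=r.sense();R=s['ee_rot'];f=R[:2,0];l=np.array([-f[1],f[0]])
Q=P.copy();dd=P[...,:2]-s['tcp_pos'][:2];Q[...,0]=dd@f;Q[...,1]=dd@l
print('f,l dir',f.round(4),l.round(4),'g',s['gripper_width'],s['gripper_force'],s['wrist_force'])
zb=s['tcp_pos'][2]-.0886
t=ok&(abs(Q[...,0])<.03)&(abs(Q[...,1])<.04)&(Q[...,2]>zb+.002)&(Q[...,2]<zb+.06)
print('tips f95',np.percentile(Q[t][:,0],95).round(4),'l',np.percentile(Q[t][:,1],[1,99]).round(4),'zmin',Q[t][:,2].min().round(4))
m=(ok&~t&(np.hypot(Q[...,0],Q[...,1])<.11)&(Q[...,2]>.025)&(Q[...,2]<.06)).astype('uint8')
k,lb,st,_=cv2.connectedComponentsWithStats(m)
for j in range(1,k):
    if st[j,4]>60:
        q=Q[lb==j];b=q[(q[:,2]>.040)];print('blk',rect(b),'f',np.percentile(b[:,0],[1,99]).round(4),'z',np.median(b[:,2]).round(4))
        for a in(.01,.02,.03,.04):
            w=b[abs(b[:,0]-a)<.004]
            if len(w)>5:print('   at',a,np.percentile(w[:,1],[2,98]).round(4))
n=ok&(np.hypot(Q[...,0],Q[...,1])<.12)&wood(i['im'])&(Q[...,2]<.025)
if n.sum()>20:
  q=Q[n];print('wood',rect(q))
E
python3 m.py w4
```

```text
w4 6.8 [0.4549 0.1848 0.2262] [[0.971, 0.24, -0.0], [0.24, -0.971, -0.0], [-0.001, 0.0, -1.0]]
f,l dir [0.9707 0.2402] [-0.2402  0.9707] g 0.5587361447823032 8.32449844077928 [ 1.08212887 -1.18455658 -1.62556296]
tips f95 0.0125 l [-0.0225  0.0236] zmin 0.1397
blk (array([0.7, 0.5]), array([10.7, 90.7]), 89.7, 772) f [-0.0427  0.0456] z 0.0454
   at 0.01 [-0.0044  0.0058]
   at 0.02 [-0.0044  0.0057]
   at 0.03 [-0.0044  0.0057]
   at 0.04 [-0.0043  0.0056]
blk (array([-0.4, 68.4]), array([60.1, 12.3]), 0.5, 574) f [-0.0298  0.0293] z 0.0453
   at 0.01 [0.0625 0.074 ]
   at 0.02 [0.0628 0.0743]
   at 0.03 [0.0629 0.0739]
wood (array([-1.1, 33.5]), array([120.3, 126.6]), 89.5, 5733)
```

View pics/w4.png

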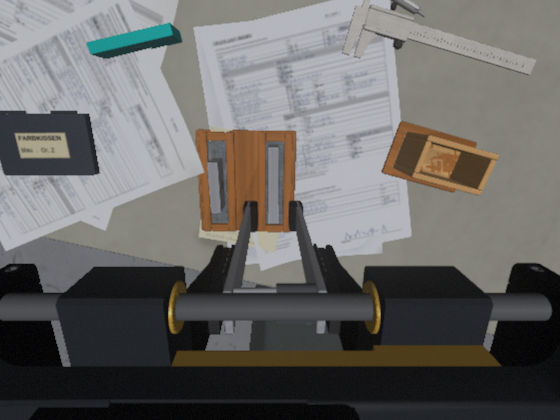

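The tips are centred on the long block to within about 1 mm. I'll descend.

>>> {"name": "play_rows", "arguments": {
  "commands": "0 0 -0.6 0 0 0;0 0 -0.8 0 0 0;0 0 -0.8 0 0 0;0 0 -0.7 0 0 0;0 0 -0.5 0 0 0;0 0 -0.4 0 0 0;0 0 0 0 0 0;0 0 0 0 0 0"
}}

```text
time_s: 7.65
tcp_pos: [0.4554, 0.185, 0.1127]
ee_rot: [[0.971, 0.241, 0.0], [0.241, -0.971, -0.0], [0.0, 0.0, -1.0]]
wrist_force: [0.3, -0.1, -0.2]
gripper_width: 0.554
gripper_force: 8.3
```

```bash
python3 m.py w5
```

```text
w5 7.65 [0.4554 0.185  0.1127] [[0.971, 0.241, 0.0], [0.241, -0.971, -0.0], [0.0, 0.0, -1.0]]
f,l dir [0.9706 0.2408] [-0.2408  0.9706] g 0.5525022072253759 8.326131804133183 [ 1.08330172  0.39549233 -0.91780165]
tips f95 0.0248 l [-0.0221  0.0221] zmin 0.0265
blk (array([37.9, -0.1]), array([15.3, 11.5]), 0.4, 333) f [0.0303 0.0454] z 0.0454
   at 0.03 [-0.0059  0.0056]
   at 0.04 [-0.0058  0.0055]
blk (array([-0.9, 67.6]), array([60.1, 12.3]), 0.6, 1184) f [-0.03    0.0289] z 0.0452
   at 0.01 [0.0619 0.0734]
   at 0.02 [0.062  0.0736]
   at 0.03 [0.0622 0.0736]
blk (array([-37.4,  -0. ]), array([14.8, 10.9]), 0.0, 222) f [-0.0446 -0.0301] z 0.0454
wood (array([-2.4, 33.2]), array([120.7, 128.1]), 89.1, 9516)
```

>>> {"name": "play_rows", "arguments": {
  "commands": "0 0 0 0 0 0;0 0 0 0 0 0;0 0 0 0 0 0;0 0 0 0 0 0;0 0 0 0 0 0;0 0 0 0 0 0",
  "grip": 0
}}

```text
time_s: 8.3
tcp_pos: [0.4552, 0.1855, 0.1131]
ee_rot: [[0.97, 0.242, 0.001], [0.242, -0.97, 0.0], [0.001, 0.0, -1.0]]
wrist_force: [-0.0, -1.0, 4.5]
gripper_width: 0.383
gripper_force: 30.0
```

>>> {"name": "play_rows", "arguments": {
  "commands": "0 0 0.1 0 0 0;0 0 0.2 0 0 0;0 0 0.4 0 0 0;0 0 0.7 0 0 0;0 0 0.7 0 0 0;0 0 0.5 0 0 0;0 0 0 0 0 0;0 0 0 0 0 0"
}}

```text
time_s: 9.1
tcp_pos: [0.4542, 0.1853, 0.1898]
ee_rot: [[0.971, 0.241, -0.001], [0.241, -0.971, 0.0], [-0.001, -0.0, -1.0]]
wrist_force: [0.4, -0.1, -3.2]
gripper_width: 0.383
gripper_force: 30.0
```

Run:
```python
from h import *
from station import r
i=snap('wrist','w6');P=cloud(i,i['d']);s=r.sense();f=s['ee_rot'][:2,0];l=np.array([-f[1],f[0]])
Q=P.copy();dd=P[...,:2]-s['tcp_pos'][:2];Q[...,0]=dd@f;Q[...,1]=dd@l;z=s['tcp_pos'][2]
b=(i['d']>0)&(abs(Q[...,0])<.06)&(abs(Q[...,0])>.02)&(abs(Q[...,1])<.02)&(Q[...,2]>.07)&(Q[...,2]<.16)
q=Q[b];top=q[q[:,2]>np.percentile(q[:,2],40)]
print(rect(top),np.percentile(q[:,0],[1,99]));A=np.c_[top[:,:2],np.ones(len(top))];print('plane',np.linalg.lstsq(A,top[:,2],rcond=None)[0],z)
```

```text
w6 9.1 [0.4542 0.1853 0.1898] [[0.971, 0.241, -0.001], [0.241, -0.971, 0.0], [-0.001, -0.0, -1.0]]
(array([1.2, 0.2]), array([88.7, 11.7]), 0.2, 600) [-0.04280202  0.04596195]
plane [-0.00033716  0.00126875  0.12237394] 0.18922285065461816
```

View pics/w6.png

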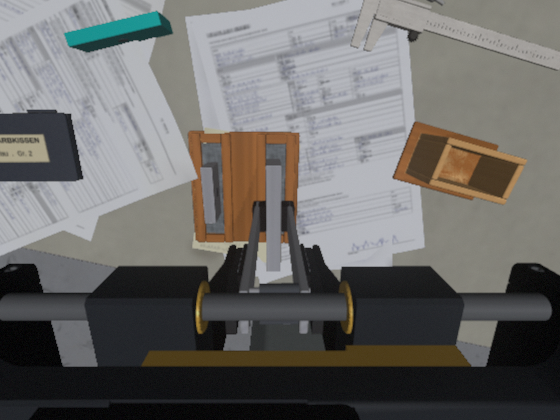

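The long block hangs level in the tongs, at (273,215). I'll carry it to above the rest.

>>> {"name": "play_rows", "arguments": {
  "commands": "0 -0.3 0.2 0 0 0;0 -0.6 0.2 0 0 -0.05;0 -0.9 0.1 0 0 -0.06;0 -1 0 0 0 -0.06;0 -1 0 0 0 -0.06;-0.05 -1 0 0 0 -0.06;-0.05 -1 0 0 0 -0.06;-0.05 -1 0 0 0 -0.06;-0.05 -1 0 0 0 -0.06;-0.05 -1 0 0 0 -0.06;-0.05 -1 0 0 0 -0.06;-0.05 -1 0 0 0 -0.06;-0.05 -1 0 0 0 -0.06;-0.05 -1 0 0 0 -0.06;0 -1 0 0 0 -0.06;0 -0.9 0 0 0 -0.06;0 -0.6 0 0 0 -0.05;0 -0.3 0 0 0 0;0 0 0 0 0 0;0 0 0 0 0 0"
}}

```text
time_s: 11.15
tcp_pos: [0.4409, -0.2821, 0.2051]
ee_rot: [[0.995, 0.102, -0.001], [0.102, -0.995, 0.001], [-0.001, -0.001, -1.0]]
wrist_force: [0.0, 0.6, -3.4]
gripper_width: 0.383
gripper_force: 30.0
```

```bash
cat > n.py <<'E'
from h import *
import sys
from station import r
i=snap('wrist',sys.argv[1]);P=cloud(i,i['d']);s=r.sense();f=s['ee_rot'][:2,0];l=np.array([-f[1],f[0]])
Q=P.copy();dd=P[...,:2]-s['tcp_pos'][:2];Q[...,0]=dd@f;Q[...,1]=dd@l;z=s['tcp_pos'][2]
print('f',f.round(4),'z',z,s['gripper_force'],s['wrist_force'])
ok=i['d']>0
q=Q[ok&(abs(Q[...,0])<.06)&(abs(Q[...,0])>.02)&(abs(Q[...,1])<.02)&(abs(Q[...,2]-(z-.067))<.006)]
print('block',rect(q),'topz',np.median(q[:,2]))
n=ok&(np.hypot(Q[...,0],Q[...,1])<.13)&(Q[...,2]<.03)
q=Q[n&wood(i['im'])];print('rest wood',rect(q))
rim=Q[n&wood(i['im'])&(Q[...,2]>.0142)]
print('rim',rect(rim))
h=cv2.cvtColor(i['im'],cv2.COLOR_BGR2HSV)
fl=n&(h[...,1]<70)&(abs(Q[...,0])<.07)&(abs(Q[...,1])<.025)&(Q[...,2]>.006)&(Q[...,2]<.0135)
k,lb,st,_=cv2.connectedComponentsWithStats(fl.astype('uint8'))
for j in range(1,k):
    if st[j,4]>40:
        q=Q[lb==j];print('floor',rect(q),np.median(q[:,2]).round(4),'f',np.percentile(q[:,0],[1,99]).round(4),'l',np.percentile(q[:,1],[1,99]).round(4))
for a in(.03,.04,.05,.06,.07):
    w=rim[abs(rim[:,0]-a)<.004]
    if len(w)>5:
        L=w[w[:,1]>0][:,1];M=w[w[:,1]<0][:,1]
        print('rim at',a,*[np.percentile(x,[2,98]).round(4) if len(x)>3 else None for x in(M,L)])
E
python3 n.py w7
```

```text
w7 11.15 [ 0.4409 -0.2821  0.2051] [[0.995, 0.102, -0.001], [0.102, -0.995, 0.001], [-0.001, -0.001, -1.0]]
f [0.9947 0.1031] z 0.2052502424558481 29.9967662239942 [ 0.34642457  0.02759128 -3.39793524]
block (array([ 0.9, -0. ]), array([89.7, 11.7]), 0.2, 902) topz 0.13737027194850543
rest wood (array([ 1.3, -3.4]), array([ 69.8, 148.4]), 89.8, 4113)
rim (array([ 0.7, -2.3]), array([ 42. , 124.6]), 89.9, 1329)
floor (array([17.3, -2.8]), array([71.1, 21.7]), 0.2, 532) 0.0108 f [-0.0169  0.0528] l [-0.0134  0.0081]
rim at 0.03 [-0.0227 -0.0147] [0.0092 0.0184]
rim at 0.04 [-0.0226 -0.0146] [0.0091 0.0182]
rim at 0.05 [-0.0224 -0.0144] [0.009 0.018]
rim at 0.06 [-0.0233 -0.0011] [0.     0.0178]
```

View pics/w7.png

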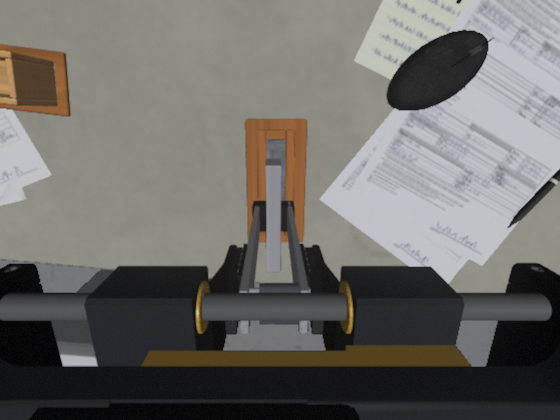

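The block hangs over the rest with the right yaw but 2.7 mm to the left of the recess centre. I'll correct that, descend to just above the rims and check again.

>>> {"name": "play_rows", "arguments": {
  "commands": "0.01 -0.09 -0.4 0 0 0;0 0 -0.6 0 0 0;0 0 -0.6 0 0 0;0 0 -0.5 0 0 0;0 0 -0.4 0 0 0;0 0 0 0 0 0;0 0 0 0 0 0;0 0 0 0 0 0"
}}

```text
time_s: 12.0
tcp_pos: [0.4425, -0.2854, 0.1313]
ee_rot: [[0.995, 0.103, 0.002], [0.103, -0.995, -0.001], [0.002, 0.001, -1.0]]
wrist_force: [-0.6, -0.2, -3.6]
gripper_width: 0.384
gripper_force: 30.0
```

```bash
python3 n.py w8
```

```text
w8 12.0 [ 0.4425 -0.2854  0.1313] [[0.995, 0.103, 0.002], [0.103, -0.995, -0.001], [0.002, 0.001, -1.0]]
f [0.9947 0.1029] z 0.13136237751440522 30.00161609466886 [-0.65091247 -0.07557324 -2.97686751]
block (array([1.3, 0.1]), array([89.8, 11.7]), 0.3, 907) topz 0.06356928512519949
rest wood (array([0.9, 0.3]), array([ 70. , 147.6]), 89.8, 6036)
rim (array([-0.4,  1.2]), array([ 42. , 125.3]), 89.9, 1966)
floor (array([27.8,  1.1]), array([48.6, 21.2]), 0.6, 547) 0.0108 f [0.004 0.052] l [-0.0096  0.0117]
floor (array([-40.3,   9.9]), array([ 4.1, 25.6]), 89.4, 114) 0.0108 f [-0.0529 -0.0288] l [0.0078 0.0121]
floor (array([-41.2,  -8. ]), array([24.3,  2.1]), 0.5, 55) 0.0106 f [-0.0533 -0.0291] l [-0.0092 -0.0071]
rim at 0.03 [-0.0193 -0.011 ] [0.0126 0.0218]
rim at 0.04 [-0.0191 -0.0109] [0.0125 0.0216]
rim at 0.05 [-0.0198 -0.0108] [0.0124 0.0214]
rim at 0.06 [-0.0196 -0.0002] [0.0007 0.022 ]
```

>>> {"name": "play_rows", "arguments": {
  "commands": "0 0.03 -0.2 0 0 0;0 0 -0.2 0 0 0;0 0 -0.1 0 0 0;0 0 0 0 0 0;0 0 0 0 0 0"
}}

```text
time_s: 12.55
tcp_pos: [0.4417, -0.2844, 0.1153]
ee_rot: [[0.995, 0.103, -0.0], [0.103, -0.995, -0.0], [-0.0, 0.0, -1.0]]
wrist_force: [-0.8, -0.3, -3.2]
gripper_width: 0.382
gripper_force: 30.0
```

>>> {"name": "play_rows", "arguments": {
  "commands": "0 0 -0.03 0 0 0;0 0 -0.03 0 0 0;0 0 -0.02 0 0 0;0 0 0 0 0 0;0 0 0 0 0 0;0 0 0 0 0 0"
}}

```text
time_s: 13.15
tcp_pos: [0.4417, -0.2844, 0.1131]
ee_rot: [[0.995, 0.103, 0.0], [0.103, -0.995, -0.0], [0.0, 0.0, -1.0]]
wrist_force: [-0.3, -0.4, -2.6]
gripper_width: 0.381
gripper_force: 30.0
```

>>> {"name": "play_rows", "arguments": {
  "commands": "0 0 -0.02 0 0 0;0 0 0 0 0 0;0 0 0 0 0 0;0 0 0 0 0 0"
}}

```text
time_s: 13.55
tcp_pos: [0.4419, -0.2845, 0.1131]
ee_rot: [[0.995, 0.103, 0.001], [0.103, -0.995, -0.0], [0.0, 0.0, -1.0]]
wrist_force: [-1.6, 1.4, 5.0]
gripper_width: 0.382
gripper_force: 30.0
```

>>> {"name": "play_rows", "arguments": {
  "commands": "0 0 -0.02 0 0 0;0 0 0 0 0 0;0 0 0 0 0 0;0 0 0 0 0 0"
}}

```text
time_s: 13.95
tcp_pos: [0.4419, -0.2845, 0.113]
ee_rot: [[0.995, 0.103, 0.001], [0.103, -0.995, -0.001], [0.001, 0.001, -1.0]]
wrist_force: [-2.7, 1.6, 7.1]
gripper_width: 0.381
gripper_force: 30.0
```

```bash
python3 n.py w9|head -4
```

```text
w9 13.95 [ 0.4419 -0.2845  0.113 ] [[0.995, 0.103, 0.001], [0.103, -0.995, -0.001], [0.001, 0.001, -1.0]]
f [0.9947 0.1029] z 0.11303697970260654 30.0025998694764 [-2.67212988  2.1185293   7.30997614]
block (array([0.7, 0.2]), array([90.2, 11.7]), 0.0, 912) topz 0.045391751057847304
rest wood (array([ 1. , -0.7]), array([ 70.2, 148.1]), 89.8, 6832)
```

It is seated: the block top reads 45.4 mm, as it did in the rack, and the floor now carries load. I'll open to 48 mm, which keeps the tongs held, and lift.

>>> {"name": "play_rows", "arguments": {
  "commands": "0 0 0.02 0 0 0;0 0 0 0 0 0;0 0 0 0 0 0;0 0 0 0 0 0;0 0 0 0 0 0;0 0 0 0 0 0",
  "grip": 48
}}

```text
time_s: 14.6
tcp_pos: [0.4417, -0.2844, 0.1123]
ee_rot: [[0.995, 0.102, -0.0], [0.102, -0.995, 0.0], [-0.0, -0.0, -1.0]]
wrist_force: [0.5, -0.2, -1.5]
gripper_width: 0.55
gripper_force: 8.3
```

>>> {"name": "play_rows", "arguments": {
  "commands": "0 0 0.1 0 0 0;0 0 0.3 0 0 0;0 0 0.5 0 0 0;0 0 0.8 0 0 0;0 0 0.8 0 0 0;0 0 0.8 0 0 0;0 0 0.4 0 0 0;0 0 0 0 0 0;0 0 0 0 0 0"
}}

```text
time_s: 15.5
tcp_pos: [0.4411, -0.284, 0.2227]
ee_rot: [[0.995, 0.102, -0.001], [0.102, -0.995, 0.001], [-0.001, -0.001, -1.0]]
wrist_force: [0.1, 0.5, -1.3]
gripper_width: 0.552
gripper_force: 8.3
```

```bash
python3 m.py w10
```

```text
w10 15.5 [ 0.4411 -0.284   0.2227] [[0.995, 0.102, -0.001], [0.102, -0.995, 0.001], [-0.001, -0.001, -1.0]]
f,l dir [0.9948 0.1022] [-0.1022  0.9948] g 0.5527745314503799 8.308805329252209 [ 0.88094794 -0.16297963 -1.93571171]
tips f95 0.013 l [-0.0229  0.0233] zmin 0.1357
blk (array([1.8, 0.3]), array([88.9, 11.4]), 0.2, 816) f [-0.0417  0.0461] z 0.0454
   at 0.01 [-0.0054  0.0059]
   at 0.02 [-0.0053  0.0059]
   at 0.03 [-0.0053  0.0058]
   at 0.04 [-0.0052  0.0057]
wood (array([ 2.3, -1.3]), array([ 69.6, 146.6]), 89.8, 4139)
```

The block stands in the rest, level and centred. I'll take the tongs back over the stand.

>>> {"name": "play_rows", "arguments": {
  "commands": "0.1 0.35 0 0 0 0;0.2 0.7 0 0 0 -0.08;0.27 0.9 0 0 0 -0.08;0.27 0.9 0 0 0 -0.08;0.27 0.9 0 0 0 -0.09;0.27 0.9 0 0 0 -0.09;0.27 0.9 0 0 0 -0.09;0.27 0.9 0 0 0 -0.08;0.27 0.9 0 0 0 -0.08;0.27 0.9 0 0 0 -0.08;0.22 0.7 0 0 0 -0.08;0.15 0.5 0 0 0 0;0.05 0.2 0 0 0 0;0 0 0 0 0 0;0 0 0 0 0 0;0 0 0 0 0 0"
}}

```text
time_s: 17.15
tcp_pos: [0.5278, 0.0044, 0.2234]
ee_rot: [[1.0, -0.023, -0.0], [-0.023, -1.0, -0.0], [-0.0, 0.0, -1.0]]
wrist_force: [-0.5, 0.6, -0.8]
gripper_width: 0.549
gripper_force: 8.3
```

```bash
cat > q.py <<'E'
from h import *
import sys
from station import r
i=snap('wrist',sys.argv[1]);P=cloud(i,i['d']);s=r.sense();f=s['ee_rot'][:2,0];l=np.array([-f[1],f[0]])
Q=P.copy();dd=P[...,:2]-s['tcp_pos'][:2];Q[...,0]=dd@f;Q[...,1]=dd@l;z=s['tcp_pos'][2];ok=i['d']>0
t=ok&(abs(Q[...,0])<.03)&(abs(Q[...,1])<.04)&(Q[...,2]>z-.086)&(Q[...,2]<z-.03)
print('tips f95',np.percentile(Q[t][:,0],95).round(4),'l',np.percentile(Q[t][:,1],[1,99]).round(4),Q[t][:,2].min().round(4))
st=ok&(np.hypot(Q[...,0],Q[...,1])<.1)&(Q[...,2]>.058)&(Q[...,2]<.068);print('stand',rect(Q[st]),s['gripper_force'])
E
python3 q.py w11
```

```text
w11 17.15 [0.5278 0.0044 0.2234] [[1.0, -0.023, -0.0], [-0.023, -1.0, -0.0], [-0.0, 0.0, -1.0]]
tips f95 0.0128 l [-0.0228  0.0235] 0.1376
stand (array([1.2, 0.9]), array([46.2, 80.3]), 0.0, 1104) 8.309009888562287
```

View pics/w11.png

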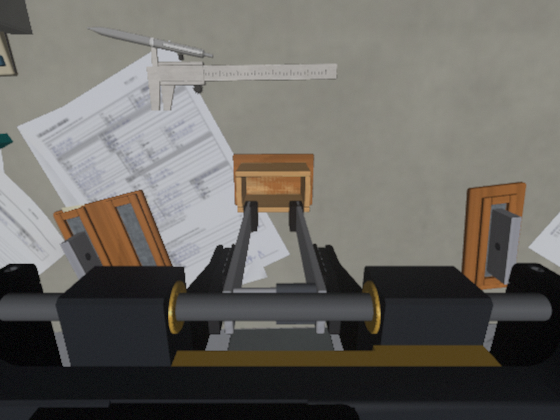

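The tips are centred over the stand within 1 mm, and the block stands in the rest at (503,243). I'll lower the tongs.

>>> {"name": "play_rows", "arguments": {
  "commands": "-0.02 0.02 -0.4 0 0 0;0 0 -0.7 0 0 0;0 0 -0.8 0 0 0;0 0 -0.8 0 0 0;0 0 -0.7 0 0 0;0 0 -0.4 0 0 0;0 0 -0.25 0 0 0;0 0 -0.12 0 0 0;0 0 0 0 0 0;0 0 0 0 0 0"
}}

```text
time_s: 18.2
tcp_pos: [0.5282, 0.0059, 0.0992]
ee_rot: [[1.0, -0.022, 0.002], [-0.022, -1.0, 0.0], [0.002, -0.0, -1.0]]
wrist_force: [0.3, -0.0, -0.6]
gripper_width: 0.557
gripper_force: 8.3
```

>>> {"name": "play_rows", "arguments": {
  "commands": "0 0 -0.03 0 0 0;0 0 -0.03 0 0 0;0 0 0 0 0 0;0 0 0 0 0 0;0 0 0 0 0 0"
}}

```text
time_s: 18.7
tcp_pos: [0.5276, 0.0058, 0.0966]
ee_rot: [[1.0, -0.022, 0.0], [-0.022, -1.0, 0.0], [0.0, -0.0, -1.0]]
wrist_force: [0.3, -0.0, -1.6]
gripper_width: 0.555
gripper_force: 8.3
```

>>> {"name": "play_rows", "arguments": {
  "commands": "0 0 -0.03 0 0 0;0 0 0 0 0 0;0 0 -0.02 0 0 0;0 0 0 0 0 0;0 0 0 0 0 0;0 0 0 0 0 0"
}}

```text
time_s: 19.3
tcp_pos: [0.5275, 0.0057, 0.095]
ee_rot: [[1.0, -0.022, 0.0], [-0.022, -1.0, 0.0], [0.0, -0.0, -1.0]]
wrist_force: [-0.4, -0.2, -0.6]
gripper_width: 0.552
gripper_force: 8.3
```

>>> {"name": "play_rows", "arguments": {
  "commands": "0 0 -0.02 0 0 0;0 0 0 0 0 0;0 0 0 0 0 0;0 0 0 0 0 0"
}}

```text
time_s: 19.7
tcp_pos: [0.5277, 0.0058, 0.0946]
ee_rot: [[1.0, -0.022, 0.0], [-0.022, -1.0, 0.0], [0.0, -0.0, -1.0]]
wrist_force: [0.1, 0.1, -0.1]
gripper_width: 0.555
gripper_force: 8.3
```

Force is back near zero at the original height, so the tongs are on the stand floor. I'll open, wait, rise and look.

>>> {"name": "play_rows", "arguments": {
  "commands": "0 0 0 0 0 0;0 0 0 0 0 0;0 0 0 0 0 0;0 0 0 0 0 0;0 0 0 0 0 0;0 0 0 0 0 0;0 0 0 0 0 0;0 0 0 0 0 0",
  "grip": 87
}}

```text
time_s: 20.5
tcp_pos: [0.5275, 0.0057, 0.0944]
ee_rot: [[1.0, -0.022, -0.0], [-0.022, -1.0, -0.0], [-0.0, 0.0, -1.0]]
wrist_force: [-0.5, -1.5, 0.8]
gripper_width: 0.996
gripper_force: 0.0
```

>>> {"name": "play_rows", "arguments": {
  "commands": "0 0 0.2 0 0 0;0 0 0.5 0 0 0;0 0 0.8 0 0 0;0 0 1 0 0 0;0 0 1 0 0 0;0 0 1 0 0 0;0 0 1 0 0 0;0 0 0.8 0 0 0;0 0 0.4 0 0 0;0 0 0 0 0 0;0 0 0 0 0 0"
}}

```text
time_s: 21.6
tcp_pos: [0.5268, 0.0058, 0.2943]
ee_rot: [[1.0, -0.022, -0.002], [-0.022, -1.0, 0.0], [-0.002, -0.0, -1.0]]
wrist_force: [-0.4, -1.1, -0.0]
gripper_width: 1.001
gripper_force: 0.0
```

Run:
```python
from h import *
for n in('wrist','scene'):
    i=snap(n,n+'F');P=cloud(i,i['d']);ok=(i['d']>0)
    near=ok&(np.hypot(P[...,0]-.527,P[...,1]-.006)<.09)
    for lo,hi in((.055,.07),(.09,.17)):
        p=P[near&(P[...,2]>lo)&(P[...,2]<hi)];print(lo,rect(p),p[:,2].max())
    for nm,c in(('rack',(.44,.215)),('rest',(.44,-.285))):
        m=(ok&(np.hypot(P[...,0]-c[0],P[...,1]-c[1])<.1)&(P[...,2]>.025)&(P[...,2]<.06)).astype('uint8')
        k,l,st,_=cv2.connectedComponentsWithStats(m)
        for j in range(1,k):
            if st[j,4]>15:print(nm,rect(P[l==j]),np.percentile(P[l==j][:,2],[50,98]))
```

```text
wristF 21.6 [0.5268 0.0058 0.2943] [[1.0, -0.022, -0.002], [-0.022, -1.0, 0.0], [-0.002, -0.0, -1.0]]
0.055 (array([529.2,   5.3]), array([80. , 45.9]), 88.8, 849) 0.06905460578220467
0.09 (array([530.2,   6.6]), array([56.6, 21.9]), 88.0, 826) 0.14680068376709246
rack (array([438.7, 250.8]), array([59.8, 13.5]), 15.0, 660) [0.04389054 0.04668657]
rest (array([ 442.8, -283. ]), array([89.9, 13.6]), 6.1, 996) [0.04382622 0.04695265]
sceneF 21.65 [0.5266 0.0057 0.2938] [[1.0, -0.022, -0.003], [-0.022, -1.0, -0.0], [-0.003, 0.0, -1.0]]
0.055 (array([524. ,   4.4]), array([79. , 48.5]), 90.0, 163) 0.06982098330264004
0.09 (array([524.1,   6.1]), array([22.6, 56.8]), 0.5, 185) 0.14624550401255343
rack (array([433.4, 251. ]), array([60.7, 15.9]), 18.1, 97) [0.04087868 0.04684177]
rest (array([ 438.2, -283.5]), array([93.1, 12.6]), 5.7, 166) [0.04282755 0.04681164]
```

View pics/wristF.png

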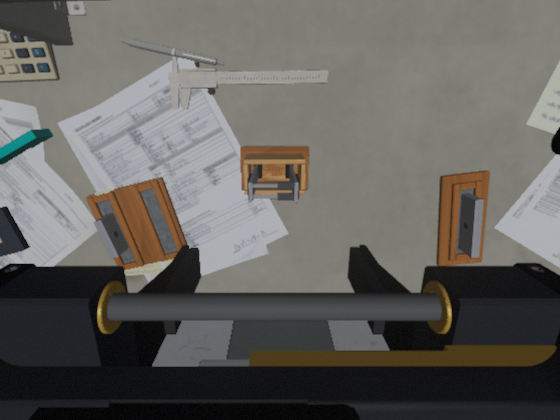

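The tongs are upright in the stand at (273,180), the long block stands in the rest at (470,224) and the short block is unmoved at (116,232). I'll hand in.

```bash
python3 -c "
from station import r
print(r.finish_job())"
```

```text
the job is handed in; nothing more can be done
None
```

The job is handed in, about 22 s into the 51 s limit: the long block stands upright on the floor of the rest's recess, the tongs are back upright in their stand and released, and the short block is where it was.

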